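# Lift the vial cassette out of the autosampler

### The job

The autosampler on the bench has finished its run: push its probe arm along the rail to the robot's left, all the way to the stop over the rinse pot. Then pinch the two side catches of the cassette of small vials together to unlatch it, lift it out and finish while still holding it by the catches, level and still, about 10 cm above its bay with all six vials in it. Leave the other cassette in its bay and the things on the bench where they stand.

Things in the scene. Friction and masses are not known exactly. Their poses are not given: they have to be found in the camera images.
- sampler: White autosampler, casing 300 x 400 mm, fixed. Origin on the bench under its centre; x to its rear, y along its rail to the robot's left. Bed 60 mm above the bench. Bays centred at x -30, y -115 and +5 mm, with black fences 10 mm high and, 39 mm out in y, steel keepers 35 mm high (over the bed). Rear housing (x 105 to 150) 148 mm high, the arm's carriage on it 198 mm. Front lip 72 mm high.
- rinse_pot (a point): Centre of the mouth of the white rinse pot (34 mm wide, rim 105 mm above the bench), the park place of the probe at the left end of the bed.
- probe_arm (a joint): Probe arm: slides along the sampler's y, 0 at the right end, 0.245 m (stop, needle over the rinse pot) at the left end. Needs about 2 N to slide and stays where it is left; it may start over either bay.
- boom_end (a point): Where to push the probe arm: on the centre line of its boom, 25 mm from the free front end, 174 mm above the bench. The boom is an aluminium bar along the sampler's x, 20 mm wide, 163 to 185 mm above the bench. From 42 mm further back sits the grey probe head, 36 x 34 mm, 156 to 198 mm above the bench, its needle reaching down to 140 mm.
- vial_cassette: The cassette to lift out: white crate of 2 x 4 cells (78.5 x 40.5 mm, 34 mm high, about 0.17 kg with its vials) holding six small amber vials. Origin at the centre of its underside, x along its length, y across it through the two catches. It stands in either of the two bays with its axes along the sampler's (origin 60 mm above the bench when seated).
- catch_left (a joint): Sprung catch on the cassette's +y side: upright tab 22 mm wide, hinged at its foot, hooked under the keeper's lip; top 72 mm above the cassette's underside. 0 = at rest, hooked; 0.17 rad = squeezed fully in; free above about 0.11. Full squeeze takes about 5 N at the thumb pad and moves it 9 mm. Pulling up unsqueezed does not open it.
- catch_right (a joint): The same catch on the -y side.
- catch_left_pad (a point): Middle of the ribbed thumb pad on the left catch's outer face, 58 mm above the cassette's underside; pad 22 mm wide, 24 mm tall. At rest the pads measure 63.5 mm over their outer faces, fully squeezed about 45 mm. Only the probe arm may stand above them. A grip of 15 to 30 N, fingertips kept above the keepers, squeezes both and carries the cassette.
- catch_right_pad (a point): The same on the right catch.
- bottle_cassette: The other cassette, same outside and same catches, in the other bay, holding two large white bottles (33 mm wide). To be left. Origin at the centre of its underside.
- vial1: Small capped amber vial, 15 mm wide, 45 mm tall, loose in cell (-28.5, 9.5) mm of the vial cassette; its top is 48 mm above the cassette's underside. Origin at the centre of its underside.
- vial2: Small capped amber vial, 15 mm wide, 45 mm tall, loose in cell (-9.5, 9.5) mm of the vial cassette; its top is 48 mm above the cassette's underside. Origin at the centre of its underside.
- vial3: Small capped amber vial, 15 mm wide, 45 mm tall, loose in cell (9.5, 9.5) mm of the vial cassette; its top is 48 mm above the cassette's underside. Origin at the centre of its underside.
- vial4: Small capped amber vial, 15 mm wide, 45 mm tall, loose in cell (-9.5, -9.5) mm of the vial cassette; its top is 48 mm above the cassette's underside. Origin at the centre of its underside.
- vial5: Small capped amber vial, 15 mm wide, 45 mm tall, loose in cell (9.5, -9.5) mm of the vial cassette; its top is 48 mm above the cassette's underside. Origin at the centre of its underside.
- vial6: Small capped amber vial, 15 mm wide, 45 mm tall, loose in cell (28.5, -9.5) mm of the vial cassette; its top is 48 mm above the cassette's underside. Origin at the centre of its underside.
- amber_bottle: Bystander: amber reagent bottle, 86 mm wide, 175 mm tall, on the bench to the right. Origin at the centre of its underside.
- beaker: Bystander: glass beaker, 70 mm wide, 90 mm tall, on the bench to the left. Origin at the centre of its underside.
Not all that is in view belongs to the job. What is shaped like the vial_cassette but green or red is not meant.

How it is judged:
On the way, in this order (a step that is already met when the one before it is completed fails the run):
1. the probe arm is pushed left to its stop (within 12 mm) (value of joint probe_arm above 0.233 m), for 0.1 s.
2. both catches of the vial cassette are squeezed in by the fingers while it is still seated in its bay (value of joint each of catch_left, catch_right above 0.08 rad and contact force between vial_cassette and the fingers above 2 N and z of vial_cassette in the frame of sampler below 0.068 m), for 0.1 s.
At the end, for the whole second after the job is handed in: Fingers hold the vial cassette by both squeezed catches, underside 7 to 20 cm above the bay floor, tilt under 0.2 rad, still, touching nothing else, six vials in their cells; probe arm within 15 mm of its left stop; other cassette seated; bench things moved under 3 cm (value of joint probe_arm above 0.23 m and z of vial_cassette in the frame of sampler between 0.13 and 0.26 m and angle between vial_cassette's own z axis and vertical below 0.2 rad and linear speed of vial_cassette below 0.02 m/s and value of joint each of catch_left, catch_right above 0.08 rad and contact force between vial_cassette and the fingers above 2 N and contact force between vial_cassette and sampler below 0.05 N and contact force between vial_cassette and bottle_cassette below 0.05 N and z of vial1 in the frame of vial_cassette between -0.01 and 0.015 m and distance between each of vial1, vial2, vial3, vial4, vial5, vial6 and vial_cassette below 0.045 m and z of vial2 in the frame of vial_cassette between -0.01 and 0.015 m and z of vial3 in the frame of vial_cassette between -0.01 and 0.015 m and z of vial4 in the frame of vial_cassette between -0.01 and 0.015 m and z of vial5 in the frame of vial_cassette between -0.01 and 0.015 m and z of vial6 in the frame of vial_cassette between -0.01 and 0.015 m and z of bottle_cassette in the frame of sampler below 0.068 m and distance of each of amber_bottle, beaker from where it was at the start of the episode below 0.03 m); the arm keeps its last pose, push and grip.
It fails at once if the other cassette is pulled out of its bay or shoved (distance of bottle_cassette from where it was at the start of the episode above 0.012 m).
It fails at once if a thing on the bench is pushed about (distance of any of amber_bottle, beaker from where it was at the start of the episode above 0.03 m).
It also fails if it takes over 48 s, if anything falls off the work surface, if the arm or the gripper's body presses on something with over 40 N, if the wrist force passes 120 N, or if a joint passes its speed limit or range.

### The arm

A 6-joint arm with a two-finger parallel gripper is mounted at the origin on the work surface. World frame = base frame: x ahead of the robot, y to its left, z up, the work surface at z = 0. Lengths are in m, angles in rad, forces in N, time in s.
With the tool pointing down it reaches from about 0.35 to 0.775 m from the base axis. Payload 5.5 kg.
Tool frame: the origin (TCP) lies midway between the tips of the shut fingers; the grasp point (between the pads) lies 19 mm behind it (env.hold_point_z is the distance from the TCP to the grasp point, in m); z points along the fingers, y is the line along which they close (so a half turn about z gives the same grasp; the last joint's range is limited). The gripper opens to 85 mm and grips with 20 to 120 N. Pads are 22 mm wide; open, the fingers measure 114 mm over their backs; the gripper's body (76 mm by 85 mm) begins 54 mm behind the grasp point. The pads swing forward as they close: fully open they stand 13 mm farther back than shut.
Start: joints at [1.026, 0.313, 0.046, 1.304, 0, 1.431], TCP at [0.226, 0.529, 0.231] pointing down, gripper open.
Joint ranges: [-2.76, 2.76], [-0.86, 1.69], [-1.03, 1.26], [-2.2, 2.34], [-1.47, 1.5], [-3.14, 3.14]. Speed limits (rad/s): [2.57, 2.57, 3.14, 3.14, 3.14, 3.14].

### API

Orientations are given as a unit quaternion [w, x, y, z].
In Python, from workcell import env, read_camera gives the robot as it stands. The module is installed in compiled form; this text tells all that it offers.
- The arm moves only by the tool carry_out, never from a script. Its argument "moves" is a list of rows, each an object of numbers: "tx", "ty", "tz": the shift along the world's x, y, z in cm; "wx", "wy", "wz": the turn, a rotation vector about the world's x, y, z in rad; "claw": the closure, from -1 (fully open) to 1 (shut). A call has 1 to 8 rows; each row shifts and turns the commanded pose from where the row before left it; what a row does not reach is not made up. A row lasts 1/8 s, in which the tool goes at most 62.5 mm and 10.7 degrees, less where a joint would pass 70% of its speed; a pose out of reach is approached as far as the arm can. A call is refused whole if a number of a shift passes 6.25 or a number of a turn 0.188, either way. A call with a gripper value outside its range is refused whole. The fingers move at their own pace and stop on an object; "newtons" is the grip in N (left out, the last holds). Time passes only in rows, so rows that do not move let the fingers close. It gives the time, the measured TCP pose, the force, the opening and the grip force at its end, in the units of the state.
- env.get_state(): the state, without advancing time (a new reading comes with each control period).
- read_camera(name): name is "scene" or "top"; returns a dict with "image" (400x640x3 uint8, blue, green, red), "z_map" (400x640 float32, m along the optical axis (not along the pixel's ray), 0 where there is no reading), "fx", "fy", "cx", "cy" (pixels), "k1" (the pictures are not rectified: a ray, as slopes to the right and down, at radius r is drawn at 1 + k1 r^2 times it, then the intrinsics apply), "camera_from_world" (4x4, takes a point from world to camera coordinates). Camera axes: x right, y down, z forward; pixel columns grow to the right and rows downward; lengths in m; the calibration is good to about 2 mm. A picture is of the moment at which its call begins.
- env.hand_in(): hands the job in; it is judged then, once.
The state is a dict: "clock": time; "joint_pos": joint angles; "qvel": joint speeds; "tau": joint torques, N m; "tcp_pos": TCP position; "orientation": TCP orientation; "wrist_force": force on the tool from outside, world axes, zero at the start; "ft_torque": the same for the moment, N m; "finger_gap": finger opening in m; "grip_force": force on a finger pad.
Only numpy, scipy, OpenCV 4.12 (cv2) and the standard library are available. Lean on these libraries where they do the work, as an engineer would, in place of code of your own. Each camera call takes 0.05 s, during which the arm holds its last target. There are 200 camera calls.

## Working session

There is one attempt and no reset: what is moved stays moved. The work goes in short steps, Python scripts to look and compute and a tool call to move; the robot and the scene stay as the last step left them, time stands still between calls to the robot, and variables do not carry over. Pictures are saved under pics/ and viewed, at most 10 in all, crops included, and the job is handed in when it is done.

Besides the shell and the picture viewer there is one more tool, called after "Request:" by a JSON object that holds its "fn" and its "kwargs". carry_out: Moves the arm, as the interface text tells. Its arguments: {"type":"object","properties":{"moves":{"type":"array","items":{"type":"object","properties":{"tx":{"type":"number"},"ty":{"type":"number"},"tz":{"type":"number"},"wx":{"type":"number"},"wy":{"type":"number"},"wz":{"type":"number"},"claw":{"type":"number"}}}},"newtons":{"type":"number"}},"required":["moves"]}

```bash
mkdir -p pics; cat > h.py <<'E'
import numpy as np, cv2
from workcell import env, read_camera
def pts(c):
    """world point per pixel from the z_map"""
    K=np.array([[c["fx"],0,c["cx"]],[0,c["fy"],c["cy"]],[0,0,1]]); h,w=c["z_map"].shape
    u,v=np.meshgrid(np.arange(w),np.arange(h))
    p=np.stack([u,v],-1).reshape(-1,1,2).astype(np.float64)
    d=(p-[c["cx"],c["cy"]])/[c["fx"],c["fy"]]; s=d.copy()
    for _ in range(10): s=d/(1+c["k1"]*(s**2).sum(-1,keepdims=True))
    s=s.reshape(h,w,2); z=c["z_map"]
    P=np.dstack([s[...,0]*z,s[...,1]*z,z,np.ones_like(z)])
    return (P@np.linalg.inv(c["camera_from_world"]).T)[...,:3], s
def ray(c,s,u,v,z):
    """pixel onto the plane at height z"""
    M=np.linalg.inv(c["camera_from_world"]); d=M[:3,:3]@np.array([*s[v,u],1]); o=M[:3,3]
    return o+d*(z-o[2])/d[2]
E
python3 - <<'E'
from h import *
for n in("scene","top"):
    c=read_camera(n); cv2.imwrite(f"pics/{n}0.png",c["image"]); np.save(n,c,allow_pickle=True)
    print(n,c["fx"],c["k1"],np.linalg.inv(c["camera_from_world"]).round(3).tolist())
print(env.get_state(),env.hold_point_z)
E
```

```text
scene 481.6266043447585 -0.12599481766775245 [[0.635, 0.511, -0.58, 1.447], [0.773, -0.429, 0.468, -0.703], [-0.01, -0.745, -0.667, 1.121], [0.0, 0.0, 0.0, 1.0]]
top 366.1909648474565 0.0003394969226247316 [[0.001, -0.983, 0.181, 0.42], [-1.0, -0.003, -0.009, -0.008], [0.01, -0.181, -0.983, 1.064], [0.0, 0.0, 0.0, 1.0]]
{'clock': 0.1, 'joint_pos': array([ 1.02639847e+00,  3.13939717e-01,  4.50875173e-02,  1.30364568e+00,
       -2.46219135e-05,  1.43120882e+00]), 'qvel': array([ 0.00107331, -0.00297444,  0.00113647,  0.00121441,  0.00040098,
       -0.00022531]), 'tau': array([ 3.54152173e-03, -4.81723809e+01,  2.99245691e+01,  1.27298950e-02,
       -1.40160332e-04,  1.13239270e-05]), 'tcp_pos': array([0.22621939, 0.52810955, 0.2304878 ]), 'orientation': array([-2.73723115e-04,  2.01025904e-01,  9.79585556e-01, -8.05636411e-04]), 'wrist_force': array([-0.54890272,  0.23521656,  0.09516599]), 'ft_torque': array([-0.0017303 ,  0.0203036 ,  0.03213661]), 'grip_force': 0.0, 'finger_gap': 0.08550333955172826} 0.0187
```

View pics/scene0.png

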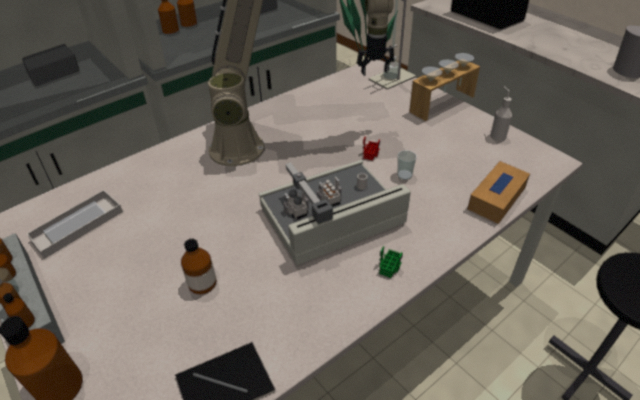

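View pics/top0.png

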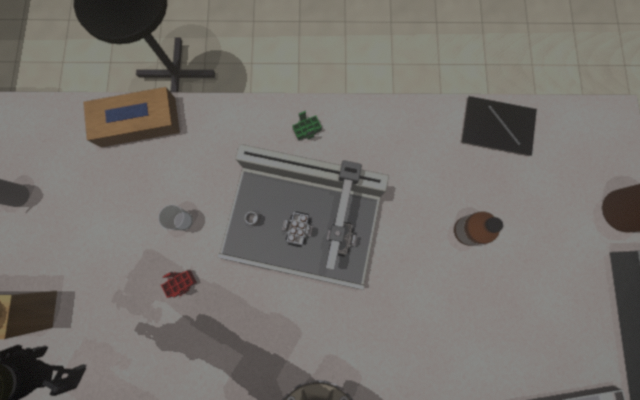

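```bash
python3 - <<'E'
from h import *
C={n:np.load(n+".npy",allow_pickle=True).item() for n in("scene","top")}
c=C["top"]; P,s=pts(c)
reg=np.zeros(P.shape[:2],bool); reg[135:300,212:400]=1
m=reg&(P[...,2]>.05)&(P[...,2]<.153)&(c["z_map"]>0)
m=cv2.morphologyEx(m.astype(np.uint8),cv2.MORPH_OPEN,np.ones((3,3)))>0
r=cv2.minAreaRect(P[m][:,:2].astype(np.float32)); print("rect",r)
ang=r[2]; W=r[1]
yaw=np.deg2rad(ang if W[0]<W[1] else ang-90); 
yaw=(yaw+np.pi/2)%np.pi-np.pi/2
o=np.array(r[0]); R=np.array([[np.cos(yaw),-np.sin(yaw)],[np.sin(yaw),np.cos(yaw)]])
print("o",o,"yaw",yaw)
np.save("sf",[*o,yaw])
# rim of pot, boom, etc in sampler frame
L=(P[...,:2]-o)@R
for nm,lo,hi in(("pot",.1,.108),("boom",.178,.19),("head/carr",.193,.202),("tab tops",.125,.136),("glass/caps",.104,.115)):
    q=reg&(P[...,2]>lo)&(P[...,2]<hi)&(np.abs(L[...,0])<.2)
    k,lab,st,_=cv2.connectedComponentsWithStats(q.astype(np.uint8))
    for i in range(1,k):
        if st[i,4]>8:
            a=L[lab==i]; print(nm,st[i].tolist(),"x",a[:,0].min().round(4),a[:,0].max().round(4),"y",a[:,1].min().round(4),a[:,1].max().round(4),"z",np.median(P[lab==i][:,2]).round(4))
cv2.imwrite("pics/crop.png",np.vstack([cv2.convertScaleAbs(cv2.resize(c["image"][190:270,230:380],(750,290),interpolation=3),alpha=1.6),cv2.convertScaleAbs(cv2.resize(C["scene"]["image"][160:230,265:415],(750,300),interpolation=3),alpha=1.6)]))
E
```

```text
rect ((0.5425446629524231, 0.04209236800670624), (0.40037471055984497, 0.30263519287109375), 77.74461364746094)
o [0.54254466 0.04209237] yaw -0.21389684295578526
pot [351, 187, 10, 3, 10] x 0.1058 0.1069 y -0.1371 -0.1125 z 0.105
pot [244, 211, 14, 12, 33] x -0.0442 -0.0123 y 0.1136 0.146 z 0.1047
pot [301, 215, 5, 6, 14] x -0.0066 0.0052 y -0.0108 -0.0014 z 0.1067
pot [248, 219, 9, 5, 13] x -0.0456 -0.0309 y 0.1134 0.1327 z 0.1052
pot [292, 221, 5, 5, 11] x -0.0256 -0.0154 y 0.0086 0.02 z 0.1065
pot [290, 228, 5, 5, 10] x -0.0424 -0.0344 y 0.0094 0.0201 z 0.1061
pot [298, 230, 4, 5, 14] x -0.0449 -0.0343 y -0.0096 0.0 z 0.1072
pot [289, 236, 5, 4, 11] x -0.0627 -0.0541 y 0.0083 0.0193 z 0.1065
pot [338, 247, 8, 4, 10] x -0.0637 -0.0523 y -0.1291 -0.1125 z 0.1053
boom [335, 177, 24, 51, 409] x -0.0124 0.1101 y -0.1227 -0.0755 z 0.1853
boom [326, 238, 14, 31, 248] x -0.1136 -0.0425 y -0.1084 -0.0835 z 0.1853
head/carr [339, 160, 23, 21, 340] x 0.1056 0.1507 y -0.1225 -0.0729 z 0.1964
head/carr [330, 225, 15, 16, 82] x -0.0439 -0.0122 y -0.1143 -0.0822 z 0.1939
tab tops [242, 162, 12,
[... 973 characters left out ...]
-0.0878 -0.0442 z 0.109
glass/caps [351, 187, 27, 7, 27] x 0.1058 0.1072 y -0.1836 -0.1125 z 0.1087
glass/caps [244, 211, 9, 7, 12] x -0.0327 -0.0132 y 0.1293 0.146 z 0.1058
glass/caps [301, 215, 4, 5, 16] x -0.0058 0.0055 y -0.0091 -0.0003 z 0.1079
glass/caps [292, 221, 5, 5, 20] x -0.0256 -0.0143 y 0.0086 0.02 z 0.1079
glass/caps [299, 222, 5, 5, 18] x -0.0245 -0.0137 y -0.0101 0.0015 z 0.1085
glass/caps [290, 228, 5, 5, 19] x -0.0444 -0.0335 y 0.0097 0.0201 z 0.1076
glass/caps [297, 230, 5, 4, 18] x -0.0432 -0.0342 y -0.0096 0.0017 z 0.1078
glass/caps [289, 235, 5, 5, 18] x -0.0627 -0.0523 y 0.0084 0.0193 z 0.1077
glass/caps [338, 247, 8, 4, 10] x -0.0637 -0.0523 y -0.1291 -0.113 z 0.1054
```

View pics/crop.png

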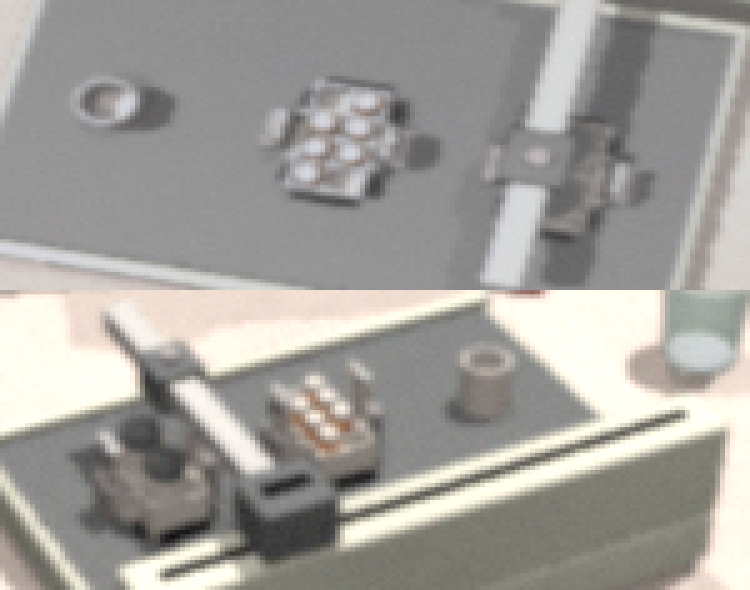

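Candidates, with their pixels in the top picture:
- White cassette at (298,228), holding six small capped vials. This is the one described.
- White cassette at (342,238), holding large bottles and under the boom. Not this one.
- Red one at (178,284) and green one at (306,125). Both are decoys.

The close crop confirms the choice: the vial cassette is in the left bay. The boom stands at sampler y of about -0.096 and has to go to +0.13.

Request:
{"fn": "carry_out", "kwargs": {"moves": [{"tx": 1.6,"ty": -5,"wz": 0.1,"claw": 1},{"tx": 1.6,"ty": -5,"wz": 0.091,"claw": 1},{"tx": 1.6,"ty": -5,"claw": 1},{"tx": 1.6,"ty": -5,"claw": 1},{"tx": 1.6,"ty": -5,"claw": 1},{"tx": 1.6,"ty": -5,"claw": 1},{"tx": 1.6,"ty": -5,"claw": 1},{"tx": 1.6,"ty": -5,"claw": 1}], "newtons": 22}}

```text
invalid input at $.moves[0]: expected keys tx, ty, tz, wx, wy, wz, claw
```

Request:
{"fn": "carry_out", "kwargs": {"moves": [{"tx": 1.4,"ty": -4.3,"claw": 1},{"tx": 1.4,"ty": -4.3,"claw": 1},{"tx": 1.4,"ty": -4.3,"claw": 1},{"tx": 1.4,"ty": -4.3,"claw": 1},{"tx": 1.4,"ty": -4.2,"claw": 1},{"claw": 1}]}}

```text
invalid input at $.moves[0]: expected keys tx, ty, tz, wx, wy, wz, claw
```

Request:
{"fn": "carry_out", "kwargs": {"moves": [{"tx": 1.6,"ty": -5,"tz": 0,"wx": 0,"wy": 0,"wz": 0.1,"claw": 1},{"tx": 1.6,"ty": -5,"tz": 0,"wx": 0,"wy": 0,"wz": 0.091,"claw": 1},{"tx": 1.6,"ty": -5,"tz": 0,"wx": 0,"wy": 0,"wz": 0,"claw": 1},{"tx": 1.6,"ty": -5,"tz": 0,"wx": 0,"wy": 0,"wz": 0,"claw": 1},{"tx": 1.6,"ty": -5,"tz": 0,"wx": 0,"wy": 0,"wz": 0,"claw": 1},{"tx": 1.6,"ty": -5,"tz": 0,"wx": 0,"wy": 0,"wz": 0,"claw": 1},{"tx": 1.6,"ty": -5,"tz": 0,"wx": 0,"wy": 0,"wz": 0,"claw": 1},{"tx": 1.6,"ty": -5,"tz": 0,"wx": 0,"wy": 0,"wz": 0,"claw": 1}], "newtons": 22}}

```text
clock: 1.1
tcp_pos: [0.3545, 0.127, 0.2312]
orientation: [0.0, 0.107, 0.994, 0.0]
wrist_force: [1.8, -0.3, -0.4]
finger_gap: 0.0001
grip_force: 0.0
```

Request:
{"fn": "carry_out", "kwargs": {"moves": [{"tx": 1.4,"ty": -4.3,"tz": 0,"wx": 0,"wy": 0,"wz": 0,"claw": 1},{"tx": 1.4,"ty": -4.3,"tz": 0,"wx": 0,"wy": 0,"wz": 0,"claw": 1},{"tx": 1.4,"ty": -4.3,"tz": 0,"wx": 0,"wy": 0,"wz": 0,"claw": 1},{"tx": 1.4,"ty": -4.3,"tz": 0,"wx": 0,"wy": 0,"wz": 0,"claw": 1},{"tx": 1.4,"ty": -4.2,"tz": 0,"wx": 0,"wy": 0,"wz": 0,"claw": 1},{"tx": 0,"ty": 0,"tz": 0,"wx": 0,"wy": 0,"wz": 0,"claw": 1}]}}

```text
clock: 1.85
tcp_pos: [0.4251, -0.0878, 0.2308]
orientation: [-0.0, 0.109, 0.994, -0.0]
wrist_force: [0.2, 0.2, -0.2]
finger_gap: -0.0001
grip_force: 0.0
```

Request:
{"fn": "carry_out", "kwargs": {"moves": [{"tx": 0,"ty": 0,"tz": -3.5,"wx": 0,"wy": 0,"wz": 0,"claw": 1},{"tx": 0,"ty": 0,"tz": -3.5,"wx": 0,"wy": 0,"wz": 0,"claw": 1},{"tx": 0,"ty": 0,"tz": 0,"wx": 0,"wy": 0,"wz": 0,"claw": 1},{"tx": 0.42,"ty": 1.95,"tz": 0,"wx": 0,"wy": 0,"wz": 0,"claw": 1},{"tx": 0.21,"ty": 0.98,"tz": 0,"wx": 0,"wy": 0,"wz": 0,"claw": 1},{"tx": 0.21,"ty": 0.98,"tz": 0,"wx": 0,"wy": 0,"wz": 0,"claw": 1},{"tx": 0.32,"ty": 1.47,"tz": 0,"wx": 0,"wy": 0,"wz": 0,"claw": 1},{"tx": 0.42,"ty": 1.95,"tz": 0,"wx": 0,"wy": 0,"wz": 0,"claw": 1}]}}

```text
clock: 2.85
tcp_pos: [0.4409, -0.0118, 0.1619]
orientation: [0.001, 0.107, 0.994, -0.0]
wrist_force: [-0.6, -3.7, 2.1]
finger_gap: -0.0
grip_force: 1.5
```

Request:
{"fn": "carry_out", "kwargs": {"moves": [{"tx": 0.42,"ty": 1.95,"tz": 0,"wx": 0,"wy": 0,"wz": 0,"claw": 1},{"tx": 0.42,"ty": 1.95,"tz": 0,"wx": 0,"wy": 0,"wz": 0,"claw": 1},{"tx": 0.42,"ty": 1.95,"tz": 0,"wx": 0,"wy": 0,"wz": 0,"claw": 1},{"tx": 0.42,"ty": 1.95,"tz": 0,"wx": 0,"wy": 0,"wz": 0,"claw": 1},{"tx": 0.42,"ty": 1.95,"tz": 0,"wx": 0,"wy": 0,"wz": 0,"claw": 1},{"tx": 0.42,"ty": 1.95,"tz": 0,"wx": 0,"wy": 0,"wz": 0,"claw": 1},{"tx": 0.42,"ty": 1.95,"tz": 0,"wx": 0,"wy": 0,"wz": 0,"claw": 1},{"tx": 0.42,"ty": 1.95,"tz": 0,"wx": 0,"wy": 0,"wz": 0,"claw": 1}]}}

```text
clock: 3.85
tcp_pos: [0.4744, 0.1448, 0.1618]
orientation: [0.001, 0.107, 0.994, -0.0]
wrist_force: [0.8, -3.5, 1.8]
finger_gap: -0.0003
grip_force: 1.5
```

Request:
{"fn": "carry_out", "kwargs": {"moves": [{"tx": 0.2,"ty": 1.0,"tz": 0,"wx": 0,"wy": 0,"wz": 0,"claw": 1},{"tx": 0.1,"ty": 0.4,"tz": 0,"wx": 0,"wy": 0,"wz": 0,"claw": 1},{"tx": 0.1,"ty": 0.3,"tz": 0,"wx": 0,"wy": 0,"wz": 0,"claw": 1},{"tx": 0,"ty": 0,"tz": 0,"wx": 0,"wy": 0,"wz": 0,"claw": 1}]}}

```text
clock: 4.35
tcp_pos: [0.4776, 0.161, 0.1611]
orientation: [-0.0, 0.107, 0.994, 0.0]
wrist_force: [0.5, 0.1, 0.5]
finger_gap: 0.0001
grip_force: 0.0
```

Request:
{"fn": "carry_out", "kwargs": {"moves": [{"tx": 0.1,"ty": 0.3,"tz": 0,"wx": 0,"wy": 0,"wz": 0,"claw": 1},{"tx": 0.1,"ty": 0.3,"tz": 0,"wx": 0,"wy": 0,"wz": 0,"claw": 1},{"tx": 0,"ty": 0.3,"tz": 0,"wx": 0,"wy": 0,"wz": 0,"claw": 1},{"tx": 0,"ty": 0,"tz": 0,"wx": 0,"wy": 0,"wz": 0,"claw": 1}]}}

```text
clock: 4.85
tcp_pos: [0.4789, 0.1661, 0.1611]
orientation: [-0.001, 0.108, 0.994, -0.004]
wrist_force: [-4.8, -15.1, 3.7]
finger_gap: -0.0002
grip_force: 8.3
```

```bash
cat > boom.py <<'E'
from h import *
c=read_camera("top"); P,s=pts(c); a=np.load("sf.npy"); yaw=a[2]
R=np.array([[np.cos(yaw),-np.sin(yaw)],[np.sin(yaw),np.cos(yaw)]]); L=(P[...,:2]-a[:2])@R
q=(P[...,2]>.18)&(P[...,2]<.19)&(L[...,0]>.02)&(L[...,0]<.1)&(abs(L[...,1])<.25)
print("boom y",L[q][:,1].min(),L[q][:,1].max(),np.median(L[q][:,1]))
q=(P[...,2]>.192)&(P[...,2]<.202)&(L[...,0]>.1)&(L[...,0]<.16)&(abs(L[...,1])<.25)
print("carr y",L[q][:,1].min(),L[q][:,1].max())
w=np.array(env.get_state()["tcp_pos"]); print("tcp in sampler",(w[:2]-a[:2])@R)
E
python3 boom.py
```

```text
boom y 0.11986846182338842 0.14090876801123225 0.12965973805368025
carr y 0.10519452534586966 0.1549151212492527
tcp in sampler [-0.08845173  0.10761348]
```

Request:
{"fn": "carry_out", "kwargs": {"moves": [{"tx": -0.6,"ty": -2.9,"tz": 0,"wx": 0,"wy": 0,"wz": 0,"claw": 1},{"tx": 0,"ty": -1,"tz": 2.5,"wx": 0,"wy": 0,"wz": 0,"claw": 1},{"tx": 0,"ty": -1,"tz": 2.5,"wx": 0,"wy": 0,"wz": 0,"claw": 1},{"tx": 2,"ty": -3,"tz": 0,"wx": 0,"wy": 0,"wz": 0,"claw": 1},{"tx": 2,"ty": -3.5,"tz": 0,"wx": 0,"wy": 0,"wz": 0,"claw": -1},{"tx": 0,"ty": 0,"tz": 0,"wx": 0,"wy": 0,"wz": 0,"claw": -1},{"tx": 0,"ty": 0,"tz": 0,"wx": 0,"wy": 0,"wz": 0,"claw": -1},{"tx": 0,"ty": 0,"tz": 0,"wx": 0,"wy": 0,"wz": 0,"claw": -1}], "newtons": 22}}

```text
clock: 5.9
tcp_pos: [0.5134, 0.0567, 0.2113]
orientation: [-0.0, 0.106, 0.994, 0.0]
wrist_force: [-1.1, -0.1, -0.1]
finger_gap: 0.0722
grip_force: 0.0
```

```bash
python3 boom.py; python3 -c "
from h import *
print(env.get_state()['tcp_pos'],env.get_state()['finger_gap'],env.get_state()['orientation'])
c=read_camera('scene');cv2.imwrite('pics/s1.png',cv2.resize(c['image'][110:270,230:470],(780,520),interpolation=3))"
```

```text
[0.51344802 0.05672741 0.2113117 ] 0.07886053921996379 [-9.23569198e-05  1.06084526e-01  9.94357096e-01  1.76529721e-04]Traceback (most recent call last):
  File "boom.py", line 5, in <module>
    print("boom y",L[q][:,1].min(),L[q][:,1].max(),np.median(L[q][:,1]))
                   ~~~~~~~~~~~~~^^
    return umr_minimum(a, axis, None, out, keepdims, initial, where)
ValueError: zero-size array to reduction operation minimum which has no identity
```

View pics/s1.png

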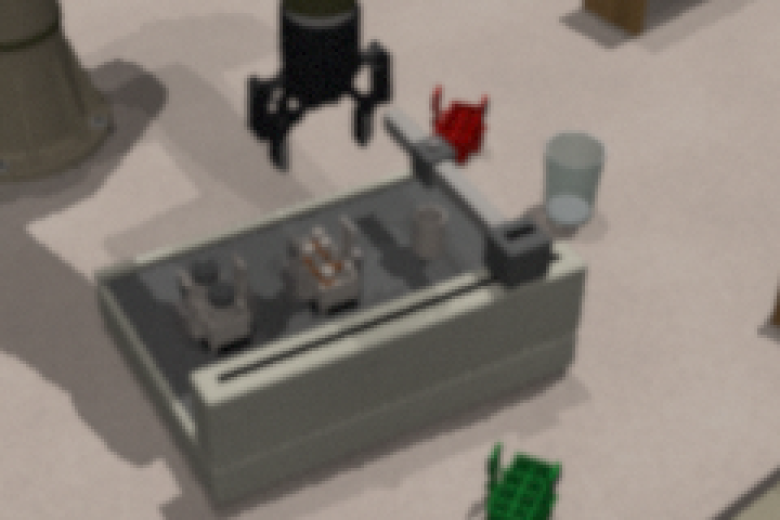

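Request:
{"fn": "carry_out", "kwargs": {"moves": [{"tx": 0.1,"ty": -0.3,"tz": -1,"wx": 0,"wy": 0,"wz": 0,"claw": -1},{"tx": 0,"ty": 0,"tz": -3,"wx": 0,"wy": 0,"wz": 0,"claw": -1},{"tx": 0,"ty": 0,"tz": -3,"wx": 0,"wy": 0,"wz": 0,"claw": -1},{"tx": 0,"ty": 0,"tz": -2.5,"wx": 0,"wy": 0,"wz": 0,"claw": -1},{"tx": 0,"ty": 0,"tz": -1.5,"wx": 0,"wy": 0,"wz": 0,"claw": -1},{"tx": 0,"ty": 0,"tz": 0,"wx": 0,"wy": 0,"wz": 0,"claw": -1}]}}

```text
clock: 6.75
tcp_pos: [0.5139, 0.0529, 0.1002]
orientation: [-0.001, 0.107, 0.994, -0.0]
wrist_force: [0.5, 0.3, -0.9]
finger_gap: 0.0853
grip_force: 0.0
```

```bash
python3 -c "
from h import *
a=np.load('sf.npy');y=a[2];R=np.array([[np.cos(y),-np.sin(y)],[np.sin(y),np.cos(y)]]);s=env.get_state()
print((s['tcp_pos'][:2]-a[:2])@R,s['tcp_pos'],s['orientation'],s['finger_gap'],s['wrist_force'])
c=read_camera('scene');cv2.imwrite('pics/s2.png',cv2.convertScaleAbs(cv2.resize(c['image'][130:240,260:420],(780,536),interpolation=3),alpha=1.5))"
```

```text
[-0.03031951  0.00451006] [0.51387345 0.05293556 0.10015175] [-1.24020704e-03  1.06639278e-01  9.94296999e-01 -5.60786081e-05] 0.0853107602539052 [ 0.45578921  0.3456603  -0.86552871]
```

View pics/s2.png

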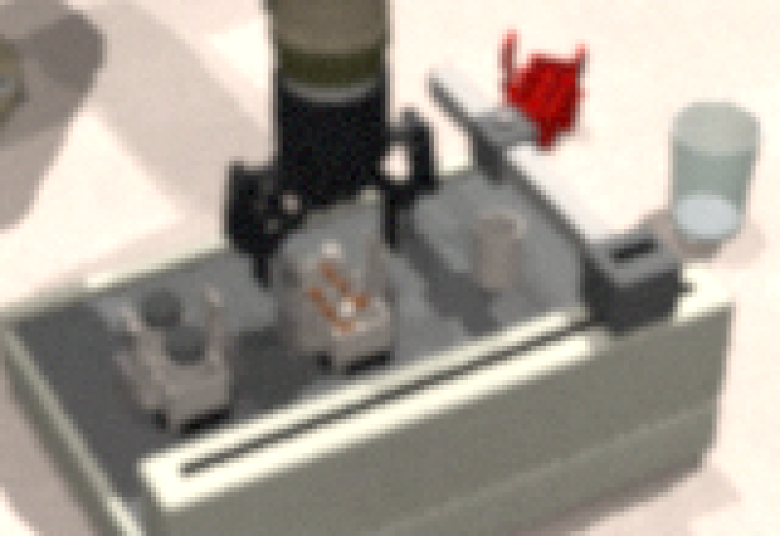

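The fingers straddle both catches of the vial cassette, at about (265,255) and (390,230) in the crop. I'll close them next.

Request:
{"fn": "carry_out", "kwargs": {"moves": [{"tx": 0,"ty": 0,"tz": 0,"wx": 0,"wy": 0,"wz": 0,"claw": 1},{"tx": 0,"ty": 0,"tz": 0,"wx": 0,"wy": 0,"wz": 0,"claw": 1},{"tx": 0,"ty": 0,"tz": 0,"wx": 0,"wy": 0,"wz": 0,"claw": 1},{"tx": 0,"ty": 0,"tz": 0,"wx": 0,"wy": 0,"wz": 0,"claw": 1},{"tx": 0,"ty": 0,"tz": 0,"wx": 0,"wy": 0,"wz": 0,"claw": 1},{"tx": 0,"ty": 0,"tz": 0,"wx": 0,"wy": 0,"wz": 0,"claw": 1},{"tx": 0,"ty": 0,"tz": 0,"wx": 0,"wy": 0,"wz": 0,"claw": 1},{"tx": 0,"ty": 0,"tz": 0,"wx": 0,"wy": 0,"wz": 0,"claw": 1}], "newtons": 25}}

```text
clock: 7.8
tcp_pos: [0.5164, 0.0535, 0.1035]
orientation: [0.002, 0.106, 0.994, 0.001]
wrist_force: [-1.0, 2.8, 8.1]
finger_gap: 0.0463
grip_force: 24.6
```

Request:
{"fn": "carry_out", "kwargs": {"moves": [{"tx": 0,"ty": 0,"tz": 0.5,"wx": 0,"wy": 0,"wz": 0,"claw": 1},{"tx": 0,"ty": 0,"tz": 0.5,"wx": 0,"wy": 0,"wz": 0,"claw": 1},{"tx": 0,"ty": 0,"tz": 0.5,"wx": 0,"wy": 0,"wz": 0,"claw": 1},{"tx": 0,"ty": 0,"tz": 0.5,"wx": 0,"wy": 0,"wz": 0,"claw": 1},{"tx": 0,"ty": 0,"tz": 0,"wx": 0,"wy": 0,"wz": 0,"claw": 1}]}}

```text
clock: 8.43
tcp_pos: [0.5151, 0.0525, 0.1218]
orientation: [0.0, 0.107, 0.994, -0.0]
wrist_force: [0.9, -0.1, -2.6]
finger_gap: 0.0461
grip_force: 26.4
```

Request:
{"fn": "carry_out", "kwargs": {"moves": [{"tx": 0,"ty": 0,"tz": 1,"wx": 0,"wy": 0,"wz": 0,"claw": 1},{"tx": 0,"ty": 0,"tz": 1.2,"wx": 0,"wy": 0,"wz": 0,"claw": 1},{"tx": 0,"ty": 0,"tz": 1.5,"wx": 0,"wy": 0,"wz": 0,"claw": 1},{"tx": 0,"ty": 0,"tz": 1.5,"wx": 0,"wy": 0,"wz": 0,"claw": 1},{"tx": 0,"ty": 0,"tz": 1.5,"wx": 0,"wy": 0,"wz": 0,"claw": 1},{"tx": 0,"ty": 0,"tz": 1,"wx": 0,"wy": 0,"wz": 0,"claw": 1},{"tx": 0,"ty": 0,"tz": 0.8,"wx": 0,"wy": 0,"wz": 0,"claw": 1},{"tx": 0,"ty": 0,"tz": 0,"wx": 0,"wy": 0,"wz": 0,"claw": 1}]}}

```text
clock: 9.43
tcp_pos: [0.5152, 0.0528, 0.2069]
orientation: [0.0, 0.107, 0.994, 0.0]
wrist_force: [-0.4, 0.0, -2.2]
finger_gap: 0.0457
grip_force: 27.4
```

Request:
{"fn": "carry_out", "kwargs": {"moves": [{"tx": 0,"ty": 0,"tz": 0,"wx": 0,"wy": 0,"wz": 0,"claw": 1},{"tx": 0,"ty": 0,"tz": 0,"wx": 0,"wy": 0,"wz": 0,"claw": 1},{"tx": 0,"ty": 0,"tz": 0,"wx": 0,"wy": 0,"wz": 0,"claw": 1},{"tx": 0,"ty": 0,"tz": 0,"wx": 0,"wy": 0,"wz": 0,"claw": 1}]}}

```text
clock: 9.93
tcp_pos: [0.5148, 0.0529, 0.2061]
orientation: [-0.0, 0.107, 0.994, 0.0]
wrist_force: [0.1, -0.4, -2.3]
finger_gap: 0.0458
grip_force: 27.4
```

```bash
python3 -c "
from h import *
c=read_camera('scene');cv2.imwrite('pics/s3.png',cv2.convertScaleAbs(cv2.resize(c['image'][110:240,260:420],(720,585),interpolation=3),alpha=1.5))
P,s=pts(c);a=np.load('sf.npy');y=a[2];R=np.array([[np.cos(y),-np.sin(y)],[np.sin(y),np.cos(y)]]);L=(P[...,:2]-a[:2])@R
q=(P[...,2]>.18)&(P[...,2]<.19)&(L[...,0]>.02)&(L[...,0]<.1)&(L[...,1]>.07)&(L[...,1]<.2);print('boom',np.median(L[q][:,1]))
q=(abs(L[...,0]+.03)<.045)&(abs(L[...,1]-.005)<.022)&(P[...,2]>.1)&(P[...,2]<.22);print('cassette z low',np.percentile(P[q][:,2],[1,50]))"
```

```text
boom 0.1298157055446884
cassette z low [0.16131061 0.19441821]
```

View pics/s3.png

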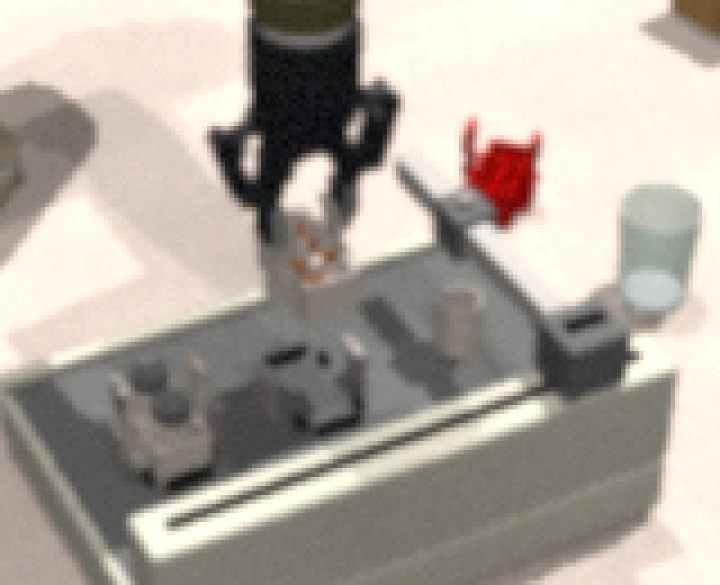

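The vial cassette hangs level from the fingers at about (305,260) in the crop, with its underside about 10 cm above the now empty bay at (315,390). The bottle cassette at (165,420) is still seated, and the boom is at its left stop.

```bash
python3 -c "
from workcell import env
print(env.hand_in())"
```

```text
the job is handed in; nothing more can be done
None
```

The job is handed in, with no verdict returned: the probe arm is at its left stop and the vial cassette is held level by both catches about 10 cm above its bay; I did not count all six vials after the lift.

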